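Move the carved walnut pattern panel from the slotted rack to the copy stand

TASK

Draw the dark walnut panel up out of its slot in the leaning wooden rack by its top edge, turn it round, and set it on the blue copy stand between the brass stops, lying flat against the blue board with its carved face outward (away from the board) and its top edge still up. Lower it gently until it rests on the brass ledge before you let go: do not drop it or press hard. Leave the two pale panels, the mallet and the gouge where they are.

Things in the scene. Friction and masses are not known exactly. Their poses are not given: they have to be found in the camera images.
- walnut_panel: Dark walnut panel 10 thick (x) x 130 wide (y) x 170 tall (z), 0.15 kg. Origin: centre of its bottom edge; z runs up to its top edge. Carved face (rosette relief up to 6 high, ending 50 below the top edge): the -x side; +x is plain. Starts in one of the rack's slots, leaning 30 deg from vertical, top towards the robot, carved face turned down to the robot.
- pale_panel_a: A pale panel of the same size and axes, in another slot: leave it there.
- pale_panel_b: Another pale panel of the same size and axes, in the remaining slot: leave it there.
- rack: Fixed wooden rack, origin under its base, z up. Three slots lean 30 deg from vertical, tops to its -x; slot floor centres at x = -25, 40, 105, y = 0, z = 34. Clear gap between panels 46. Grooves 13.5 wide hold each panel's side edges over its lower 105; 2 play at each side; the upper 65 stands free.
- stand: Fixed copy stand, base 190 x 170 x 14, origin under it, z up. Carries the blue board and a brass ledge at right angles to the board. The ledge's height differs each time and is not measured: its top is somewhere from z = 15 to 40 in the board's frame: feel for it. It is spring-cushioned: it gives 2 N/mm for 6 mm, then it is hard.
- board: Blue board of the stand, 125 wide, leaning 35 deg from vertical, top towards the robot. Origin: bottom middle of its face; z up along the face, x out of the face (up, away from the robot), y across. Face from z = 5 to 140. On the ledge the panel's bottom edge goes in a channel from x = 0 to 18, behind a lip 9 high, between end stops 12 high at y = -72 and 72.
- mallet: Steel-headed mallet lying on the table, 250 long, head 72 across; origin at table height under the joint of head and handle: leave it.
- gouge: Wood-handled gouge lying on the table, 210 long, 26 thick, origin near its middle: leave it.
There are look-alikes about, which are no part of the job. Several things have the shape of the walnut_panel; the one meant has the colours described above.

How it is judged:
On the way, in this order (a step that is already met when the one before it is completed fails the run):
1. the walnut panel is held by the fingers and drawn up clear of the rack's slots (z of walnut_panel in the frame of rack above 0.13 m and contact force between the fingers and walnut_panel above 1 N), for 0.1 s.
2. still held, the walnut panel touches down on the stand between the stops, carved face outward, top up (contact force between walnut_panel and stand above 0.5 N and contact force between the fingers and walnut_panel above 1 N and x of walnut_panel in the frame of board between 0 and 0.018 m and y of walnut_panel in the frame of board between -0.012 and 0.012 m and z of walnut_panel in the frame of board between 0.006 and 0.045 m and angle between walnut_panel's own x axis and vertical above 1.8 rad and angle between walnut_panel's own z axis and vertical below 1 rad), for 0.2 s.
At the end, for the whole second after the job is handed in: The walnut panel rests still and released on the ledge, bottom edge in the channel, centred within 12 mm between the stops, flat on the board within 0.1 rad, carved face outward, top up; pale panels moved under 20 mm, mallet and gouge under 30 mm (x of walnut_panel in the frame of board between 0 and 0.016 m and y of walnut_panel in the frame of board between -0.012 and 0.012 m and z of walnut_panel in the frame of board between 0.006 and 0.045 m and angle between walnut_panel's own x axis and vertical above 1.9 rad and angle between walnut_panel's own z axis and vertical below 0.8 rad and angle between the x axis of walnut_panel and the x axis of board, either way round below 0.1 rad and angle between the z axis of walnut_panel and the z axis of board, either way round below 0.12 rad and linear speed of walnut_panel below 0.02 m/s and contact force between walnut_panel and stand above 0.2 N); the robot touches nothing.
It fails at once if the walnut panel is dropped (it moves faster than 0.3 m/s free of the fingers) (linear speed of walnut_panel above 0.3 m/s and contact force between the fingers and walnut_panel below 0.05 N).
It fails at once if the walnut panel is pressed on the stand with more than 30 N (contact force between walnut_panel and stand above 30 N).
It fails at once if a pale panel is moved by more than 20 mm (distance of any of pale_panel_a, pale_panel_b from where it was at the start of the episode above 0.02 m).
It fails at once if the mallet or the gouge is moved by more than 30 mm (distance of any of mallet, gouge from where it was at the start of the episode above 0.03 m).
It also fails if it takes over 48 s, if anything falls off the work surface, if the arm or the gripper's body presses on something with over 40 N, if the wrist force passes 120 N, or if a joint passes its speed limit or range.

ROBOT

A 6-joint arm with a two-finger parallel gripper is mounted at the origin on the work surface. World frame = base frame: x ahead of the robot, y to its left, z up, the work surface at z = 0. Lengths are in m, angles in rad, forces in N, time in s.
With the tool pointing down it reaches from about 0.35 to 0.775 m from the base axis. Payload 5.5 kg.
Tool frame: the origin (TCP) lies midway between the tips of the shut fingers; the grasp point (between the pads) lies 19 mm behind it; z points along the fingers, y is the line along which they close (so a half turn about z gives the same grasp; the last joint's range is limited). The gripper opens to 85 mm and grips with 20 to 120 N. Pads are 22 mm wide; open, the fingers measure 114 mm over their backs; the gripper's body (76 mm by 85 mm) begins 54 mm behind the grasp point. The pads swing forward as they close: fully open they stand 13 mm farther back than shut.
Start: joints at [-1.272, 0.313, 0.046, 1.304, 0, 1.431], TCP at [0.244, -0.521, 0.231] pointing down, gripper open.
Joint ranges: [-2.76, 2.76], [-0.86, 1.69], [-1.03, 1.26], [-2.2, 2.34], [-1.47, 1.5], [-3.14, 3.14]. Speed limits (rad/s): [2.57, 2.57, 3.14, 3.14, 3.14, 3.14].

INTERFACE

Orientations are given as a rotation vector (axis times angle).
In Python, from plant import bot gives the robot as it stands.
- The arm moves only by the tool apply_moves, never from a script. Its argument "plan" is a list of rows, each a list of 3 entries, a list of its own where there are three numbers: the shift along the tool's x, y, z as a fraction of full scale, then the turn about the tool's z as a fraction of full scale, then the opening, from 0 (shut) to 1 (fully open). In form: [[[tx, ty, tz], yaw, claw], ...]. A call has 1 to 20 rows; each row is the pose to reach, as a shift and turn from the pose commanded when the call began, along the tool's axes at that moment; what a row does not reach only later rows make up. Full scale, the value 1, is 0.12 m for a shift and pi/2 rad for a turn. A row lasts 1/12 s, in which the tool goes at most 41.7 mm and 7.16 degrees, less where a joint would pass 70% of its speed; a pose out of reach is approached as far as the arm can. A call with a number of a shift or a turn outside -1 to 1 is refused whole. A call with a gripper value outside its range is refused whole. The fingers move at their own pace and stop on an object; "newtons" is the grip in N (left out, the last holds). Time passes only in rows, so rows that repeat a pose let the fingers close. It gives the time, the measured TCP pose, the force, the opening and the grip force at its end, in the units of the state.
- bot.observe(): the state, without advancing time (a new reading comes with each control period).
- bot.read_camera(name): name is "scene" or "top" or "wrist"; returns a dict with "frame" (400x640x3 uint8, blue, green, red), "range_z" (400x640 float32, m along the optical axis (not along the pixel's ray), 0 where there is no reading), "fx", "fy", "cx", "cy" (pixels), "distortion" ([k1, k2, p1, p2, k3] as OpenCV has them; the pictures are not rectified), "position" and "rotation" of the camera in the world. Camera axes: x right, y up, looking along -z (the intrinsics and any distortion apply to the point x, -y, -z); pixel columns grow to the right and rows downward; lengths in m; the calibration is good to about 2 mm. A picture is of the moment at which its call begins.
- bot.finish_job(): hands the job in; it is judged then, once.
The state is a dict: "t": time; "qpos": joint angles; "joint_vel": joint speeds; "joint_efforts": joint torques, N m; "eef_pos": TCP position; "tcp_rot": TCP orientation; "wrist_force": force on the tool from outside, world axes, zero at the start; "ft_torque": the same for the moment, N m; "width": opening from 0.0 (shut) to 1.0 (fully open); "grasp_force": force on a finger pad.
Only numpy, scipy, OpenCV 4.12 (cv2) and the standard library are available. Lean on these libraries where they do the work, as an engineer would, in place of code of your own. Each camera call takes 0.05 s, during which the arm holds its last target. There are 200 camera calls.

## Working session

There is one attempt and no reset: what is moved stays moved. The work goes in short steps, Python scripts to look and compute and a tool call to move; the robot and the scene stay as the last step left them, time stands still between calls to the robot, and variables do not carry over. Pictures are saved under pics/ and viewed, at most 10 in all, crops included, and the job is handed in when it is done.

Besides the shell and the picture viewer there is one more tool, called after ">>>" as name(argument=value, ...) on one line, values as JSON. apply_moves: Moves the arm, as the interface text tells. Shift numbers are shares of 0.12 m and turn numbers shares of pi/2 rad, none past 1 either way. Its arguments: {"type":"object","properties":{"plan":{"type":"array","items":{"type":"array"}},"newtons":{"type":"number"}},"required":["plan"]}

```bash
ls; mkdir -p pics
python3 - <<'E'
from plant import bot
import cv2,numpy as np
s=bot.observe()
for k,v in s.items(): print(k,np.round(v,4))
ims=[]
for n in("scene","top"):
    c=bot.read_camera(n); cv2.imwrite(f"pics/{n}0.png",c["frame"]); np.savez(f"{n}0.npz",**c)
    print(n,c["fx"],c["cx"],c["cy"],c["distortion"],np.round(c["position"],3),np.round(c["rotation"],3).tolist())
E
```

```text
pics
t 0.0
qpos [-1.2716  0.314   0.045   1.3036 -0.      1.4312]
joint_vel [ 0.0004 -0.0008  0.     -0.0004 -0.0016  0.001 ]
joint_efforts [ 2.40000e-03 -4.80632e+01  2.98532e+01  1.93000e-02 -2.00000e-04
  0.00000e+00]
eef_pos [ 0.2441 -0.52    0.2304]
tcp_rot [-3.0645e+00 -6.8340e-01  2.0000e-04]
wrist_force [ 0.4836 -0.3515  0.5594]
ft_torque [ 0.0394 -0.0025 -0.0152]
grasp_force 0.0
width 1.0015
scene 449.71214893056634 322.1622432915856 206.6089068118506 [0.04045303 0.         0.         0.         0.        ] [ 1.065 -0.402  0.875] [0.61, 0.27, 0.77]
top 478.2238191468728 320.30176662081095 193.66087632529252 [-0.0467352  0.         0.         0.         0.       ] [0.429 0.018 1.123] [0.16, -0.135, -1.561]
```

View pics/scene0.png

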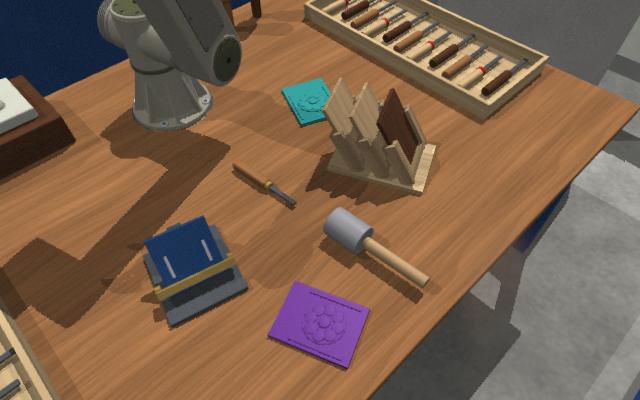

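View pics/top0.png

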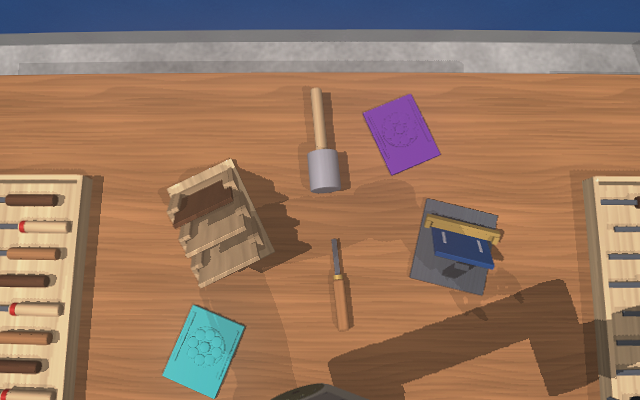

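The scene shows the rack at around (380,140) with two pale panels, and the walnut panel at (400,125) in the slot farthest from the robot. The top view shows it at (203,203). The blue stand is at (190,250) in scene and (460,245) in top. Other things shaped like the walnut panel are the teal panel at (310,100), the purple panel at (320,325) and the two pale panels in the rack. Only the dark brown one fits the description, and I'll confirm it in a crop along with the measurements.

```bash
cat > h.py <<'E'
import numpy as np,cv2
from scipy.spatial.transform import Rotation as R
def cloud(c):
    h,w=c["range_z"].shape; K=np.array([[c["fx"],0,c["cx"]],[0,c["fy"],c["cy"]],[0,0,1]],float)
    u,v=np.meshgrid(np.arange(w),np.arange(h))
    p=cv2.undistortPoints(np.stack([u,v],-1).reshape(-1,1,2).astype(float),K,np.array(c["distortion"],float)).reshape(h,w,2)
    z=c["range_z"].astype(float); P=np.stack([p[...,0]*z,-p[...,1]*z,-z],-1)
    P=P@R.from_rotvec(c["rotation"]).as_matrix().T+c["position"]; P[z<=0]=np.nan
    return P
def plane(P,it=5):
    for _ in range(it):
        m=P.mean(0);n=np.linalg.svd(P-m,full_matrices=False)[2][2];d=(P-m)@n
        P=P[abs(d)<max(2*d.std(),.001)]
    return m,n*np.sign(n[2]),P
E
python3 - <<'E'
from h import *
f=lambda a:np.round(a,4).tolist()
out=[]
for n,box in(("scene",(310,60,450,200)),("top",(150,145,290,300))):
    c=dict(np.load(f"{n}0.npz")); P=cloud(c); F=c["frame"].astype(int); b,g,r=F[...,0],F[...,1],F[...,2]
    x0,y0,x1,y1=box; out.append(cv2.resize(c["frame"][y0:y1,x0:x1],(400,400),interpolation=cv2.INTER_CUBIC))
    blue=(b>1.5*r)&(b>1.3*g)&(P[...,2]>.02)&(P[...,2]<.25)&(P[...,1]<0)&(P[...,0]>.3)&(P[...,0]<.8)
    m,nn,Q=plane(P[blue]); print(n,"board",len(Q),f(m),f(nn),"tilt",np.degrees(np.arccos(nn[2])),"yaw",np.degrees(np.arctan2(nn[1],nn[0])))
    X=np.array([nn[0],nn[1],0]);X/=np.linalg.norm(X); Y=np.array([-X[1],X[0],0]); Z=np.cross(nn,Y)
    q=(Q-m)@np.c_[Y,Z]; print(" y,z extent",f(np.percentile(q,[.5,99.5],axis=0)), f(Z))
    w=np.zeros_like(blue);w[y0:y1,x0:x1]=1
    dk=w&(r<110)&(r>g*1.2)&(P[...,2]>.14)
    D=P[dk]; print(" walnut n",len(D), "zmax",np.nanmax(D[:,2]))
    m,nn,Q=plane(D); print("  plane",f(m),f(nn))
    hi=w&(P[...,2]>.165); T=P[hi]; print(" tops",len(T))
    k=w&(P[...,2]>.172)
    nl,lab,st,ce=cv2.connectedComponentsWithStats(k.astype(np.uint8))
    for i in range(1,nl):
        if st[i,4]<15: continue
        t=P[lab==i]; mm=t.mean(0); d=np.linalg.svd(t-mm,full_matrices=False)[2][0]; e=(t-mm)@d
        print("  top",st[i,4],f(ce[i]),f(mm),f(d),f([e.min(),e.max(),t[:,2].max()]), f(F[lab==i].mean(0)))
cv2.imwrite("pics/crop.png",np.hstack(out))
E
```

```text
scene board 2643 [0.5118, -0.2737, 0.0871] [0.7967, -0.1934, 0.5726] tilt 55.07047096620267 yaw -13.646109939531925
 y,z extent [[-0.0596, -0.0802], [0.0624, 0.0527]] [-0.5564, 0.1351, 0.8199]
 walnut n 765 zmax 0.18666452364335007
  plane [0.5853, 0.2684, 0.1649] [0.7598, 0.3708, 0.5341]
 tops 1144
  top 280 [333.1143, 96.2714] [0.4601, 0.2077, 0.1797] [0.4386, -0.8987, -0.0043] [-0.0698, 0.0608, 0.1867] [94.7321, 128.2857, 153.8714]
  top 276 [359.058, 101.9565] [0.5176, 0.2364, 0.1797] [0.4439, -0.8961, -0.0012] [-0.0711, 0.0622, 0.1868] [95.6377, 129.7138, 156.4638]
  top 280 [385.7143, 108.0071] [0.5758, 0.2644, 0.1798] [0.4467, -0.8947, -0.0028] [-0.0743, 0.0611, 0.1867] [31.425, 46.4786, 71.1143]
top board 1141 [0.5102, -0.2706, 0.0908] [0.793, -0.1978, 0.5763] tilt 54.81129005935873 yaw -14.003272733355088
 y,z extent [[-0.0617, -0.0584], [0.0615, 0.05]] [-0.5591, 0.1394, 0.8173]
 walnut n 661 zmax 0.18711501516748075
  plane [0.5831, 0.2684, 0.1676] [0.7537, 0.3663, 0.5456]
 tops 1644
  top 431 [202.5684, 211.3202] [0.571, 0.2687, 0.1808] [-0.4459, 0.8951, 0.0009] [-0.0648, 0.0662, 0.1871] [51.536, 70.0046, 100.3503]
  top 463 [215.1663, 240.5616] [0.5126, 0.2406, 0.1807] [-0.4443, 0.8959, -0.0006] [-0.0655, 0.0656, 0.1878] [109.4255, 143.5421, 177.0734]
  top 495 [228.3455, 270.3253] [0.4545, 0.2121, 0.1804] [-0.4453, 0.8954, -0.0033] [-0.0657, 0.0655, 0.1874] [108.2, 141.5515, 174.4626]
```

View pics/crop.png

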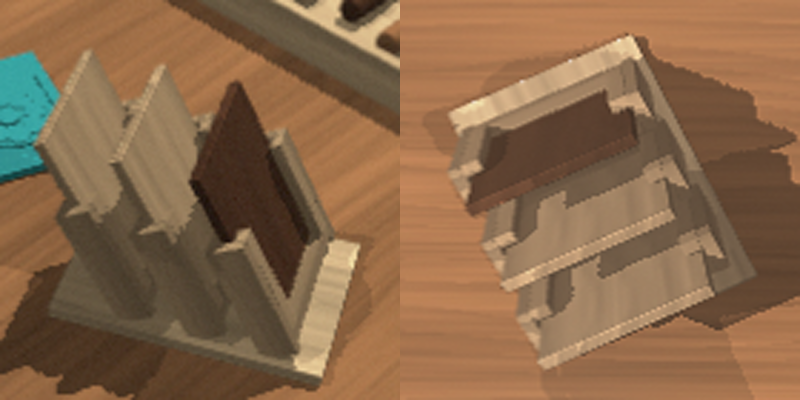

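The enlarged crop confirms it. The dark brown panel in the slot farthest from the robot, with a top edge in the crop from (235,85) to (195,180), is the walnut panel; its two rack neighbours are pale. I'll now move over to it.

>>> apply_moves(plan=[[[1,-0.9,-0.25],0,0.59],[[1,-0.9,-0.25],0,0.59],[[1,-0.9,-0.25],0,0.59],[[1,-0.9,-0.25],0,0.59]], newtons=25)

```text
t: 0.43
eef_pos: [0.3071, -0.3698, 0.261]
tcp_rot: [-3.065, -0.682, 0.0]
wrist_force: [0.3, -0.7, -0.7]
width: 0.591
grasp_force: 0.0
```

>>> apply_moves(plan=[[[1,-0.9,0],0,0.59],[[1,-0.9,0],0,0.59],[[1,-0.9,0],0,0.59],[[1,-0.9,0],0,0.59]])

```text
t: 0.77
eef_pos: [0.3699, -0.2206, 0.2611]
tcp_rot: [-3.066, -0.684, -0.0]
wrist_force: [-0.2, -0.2, 0.4]
width: 0.588
grasp_force: 0.0
```

>>> apply_moves(plan=[[[1,-0.9,0],0,0.59],[[1,-0.9,0],0,0.59],[[1,-0.9,0],0,0.59],[[1,-0.9,0],0,0.59]])

```text
t: 1.1
eef_pos: [0.4327, -0.0718, 0.2612]
tcp_rot: [-3.066, -0.685, -0.0]
wrist_force: [0.8, -0.2, 0.1]
width: 0.594
grasp_force: 0.0
```

>>> apply_moves(plan=[[[1,-0.9,0],0,0.59],[[1,-0.9,0],0,0.59],[[1,-0.9,0],0,0.59],[[1,-0.9,0],0,0.59]])

```text
t: 1.43
eef_pos: [0.4955, 0.077, 0.261]
tcp_rot: [-3.066, -0.685, 0.0]
wrist_force: [0.6, 0.1, 0.1]
width: 0.59
grasp_force: 0.0
```

>>> apply_moves(plan=[[[1,-0.9,0],-0.4,0.59],[[1,-0.9,0],-0.8,0.59],[[1,-0.9,0],-1,0.59],[[1,-0.9,0],-1,0.59],[[1,-0.9,0],-1,0.59],[[1,-0.9,0],-1,0.59],[[1,-0.9,0],-1,0.59],[[1,-0.9,0],-1,0.59],[[1,-0.9,0],-1,0.59],[[1,-0.9,0],-1,0.59],[[1,-0.9,0],-1,0.59],[[1,-0.9,0],-1,0.59],[[1,-0.9,0],-1,0.59],[[1,-0.9,0],-1,0.59]])

```text
t: 2.6
eef_pos: [0.5578, 0.2231, 0.2607]
tcp_rot: [-1.682, -2.652, 0.001]
wrist_force: [0.5, -0.4, -0.3]
width: 0.593
grasp_force: 0.0
```

>>> apply_moves(plan=[[[0.3,0.315,0],-0.013,0.59],[[0.3,0.315,0],-0.013,0.59],[[0.3,0.315,0],-0.013,0.59],[[0.3,0.315,0],-0.013,0.59]])

```text
t: 2.93
eef_pos: [0.5768, 0.2722, 0.2606]
tcp_rot: [-1.658, -2.668, 0.002]
wrist_force: [1.2, -0.3, -0.2]
width: 0.592
grasp_force: 0.0
```

Run:
```python
from plant import bot
from h import *
c=bot.read_camera("wrist"); np.savez("wrist0.npz",**c); s=bot.observe(); P=cloud(c)
Rt=R.from_rotvec(s["tcp_rot"]).as_matrix(); print(np.round(s["eef_pos"],4),np.round(Rt,3).tolist(),np.round(s["qpos"],2))
Q=(P-s["eef_pos"])@Rt
F=c["frame"].astype(int); r,g=F[...,2],F[...,1]
dk=(P[...,2]>.1)&(P[...,2]<.2)&(r<100)&(r>1.2*g)
D=Q[dk]; print(len(D), np.round(np.percentile(D,[1,50,99],axis=0),4) if len(D) else '')
f=c["frame"].copy(); cv2.imwrite("pics/w0.png",f)
```

```text
[0.5767 0.2717 0.2609] [[-0.443, 0.897, -0.001], [0.897, 0.443, -0.001], [-0.0, -0.001, -1.0]] [ 0.31  0.44  0.3   1.43 -0.    1.43]
9284 [[-0.0618 -0.0142  0.0769]
 [ 0.007   0.0119  0.1077]
 [ 0.0648  0.042   0.1591]]
```

View pics/w0.png

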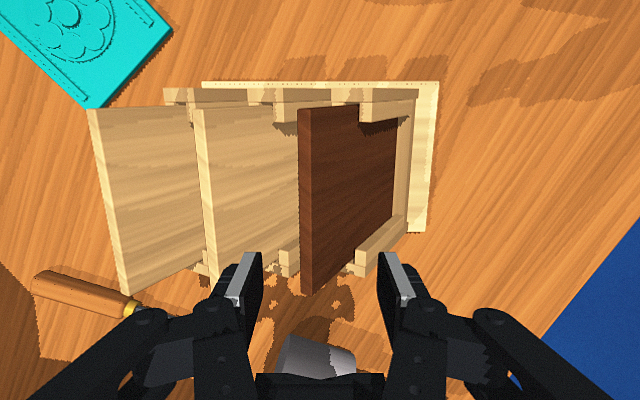

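The wrist view shows the walnut panel's top edge at about (305,110)–(305,290), between the open fingers at (245,285) and (395,285). The measured offsets match the plan, so I'll descend and close.

>>> apply_moves(plan=[[[0.01,0,0.3],0,0.59],[[0.01,0,0.5],0,0.59],[[0.01,0,0.6],0,0.59],[[0.01,0,0.7],0,0.59],[[0.01,0,0.8],0,0.59],[[0.01,0,0.925],0,0.59],[[0.01,0,0.925],0,0.59],[[0.01,0,0.925],0,0.59]])

```text
t: 3.65
eef_pos: [0.5756, 0.2719, 0.1499]
tcp_rot: [-1.659, -2.667, 0.003]
wrist_force: [0.5, -0.2, 1.4]
width: 0.592
grasp_force: 0.0
```

>>> apply_moves(plan=[[[0,0,0],0,0.45],[[0,0,0],0,0.4],[[0,0,0],0,0.35],[[0,0,0],0,0.3],[[0,0,0],0,0.25],[[0,0,0],0,0.2],[[0,0,0],0,0.1],[[0,0,0],0,0],[[0,0,0],0,0],[[0,0,0],0,0]], newtons=25)

```text
t: 4.48
eef_pos: [0.5782, 0.2736, 0.1526]
tcp_rot: [1.656, 2.666, 0.006]
wrist_force: [0.2, -0.9, 6.6]
width: 0.289
grasp_force: 22.2
```

>>> apply_moves(plan=[[[0,-0.02,-0.035],0,0],[[0,-0.042,-0.072],0,0],[[0,-0.063,-0.108],0,0],[[0,-0.083,-0.144],0,0],[[0,-0.104,-0.18],0,0],[[0,-0.104,-0.18],0,0]], newtons=35)

```text
t: 4.98
eef_pos: [0.5686, 0.2688, 0.1747]
tcp_rot: [1.655, 2.664, 0.012]
wrist_force: [3.7, 2.8, 4.7]
width: 0.275
grasp_force: 32.7
```

```bash
cat > look.py <<'E'
import sys
from plant import bot
from h import *
n=sys.argv[1]; c=bot.read_camera("scene"); np.savez(n+".npz",**c)
P=cloud(c);F=c["frame"].astype(int); r,g=F[...,2],F[...,1]
dk=(P[...,2]>.06)&(r<95)&(r>1.25*g)&(abs(P[...,1])<.45)&(P[...,0]>.3)
dk=cv2.morphologyEx(dk.astype(np.uint8),cv2.MORPH_OPEN,np.ones((3,3)))
nl,lab,st,_=cv2.connectedComponentsWithStats(dk); i=1+st[1:,4].argmax(); D=P[lab==i]
m,nn,Q=plane(D); u=np.array([.8955,.445,0])
print("walnut",len(Q),np.round(m,4),"n",np.round(nn,3),"incl",np.round(np.degrees(np.arcsin(nn[2])),1),"z",np.round(np.percentile(D[:,2],[1,99]),4),"bbox",st[i,:4])
print({k:np.round(v,3) for k,v in bot.observe().items() if k in("eef_pos","wrist_force","width","grasp_force","t")})
cv2.imwrite(f"pics/{n}.png",c["frame"])
E
python3 look.py s1
```

```text
walnut 1104 [0.6007 0.2785 0.1405] n [0.79  0.392 0.471] incl 28.1 z [0.0623 0.2085] bbox [374  88  41  66]
{'t': np.float64(5.033), 'eef_pos': array([0.568, 0.269, 0.175]), 'wrist_force': array([3.072, 1.153, 4.232]), 'grasp_force': np.float64(33.647), 'width': np.float64(0.271)}
```

>>> apply_moves(plan=[[[0,-0.04,-0.07],0,0],[[0,-0.08,-0.14],0,0],[[0,-0.12,-0.21],0,0],[[0,-0.16,-0.28],0,0],[[0,-0.2,-0.346],0,0],[[0,-0.24,-0.415],0,0],[[0,-0.28,-0.485],0,0],[[0,-0.28,-0.485],0,0]])

```text
t: 5.7
eef_pos: [0.5379, 0.2536, 0.2335]
tcp_rot: [1.655, 2.664, 0.011]
wrist_force: [4.2, 2.2, 4.5]
width: 0.273
grasp_force: 33.6
```

```bash
python3 look.py s2
```

```text
walnut 1501 [0.5751 0.2612 0.1929] n [0.789 0.393 0.473] incl 28.2 z [0.1198 0.2662] bbox [362  62  43  83]
{'t': np.float64(5.75), 'eef_pos': array([0.538, 0.254, 0.233]), 'wrist_force': array([3.604, 1.689, 5.068]), 'grasp_force': np.float64(35.989), 'width': np.float64(0.274)}
```

>>> apply_moves(plan=[[[0,0.04,-0.025],0,0],[[0,0.08,-0.047],0,0],[[0,0.12,-0.07],0,0],[[0,0.16,-0.088],0,0],[[0,0.2,-0.105],0,0],[[0,0.24,-0.122],0,0],[[0,0.285,-0.138],0,0],[[0,0.33,-0.153],0,0],[[0,0.37,-0.165],0,0],[[0,0.41,-0.175],0,0],[[0,0.455,-0.185],0,0],[[0,0.5,-0.193],0,0],[[0,0.545,-0.2],0,0],[[0,0.585,-0.205],0,0],[[0,0.585,-0.205],0,0]])

```text
t: 7.0
eef_pos: [0.5952, 0.2823, 0.2541]
tcp_rot: [-1.656, -2.665, 0.011]
wrist_force: [-8.8, -4.9, 6.2]
width: 0.119
grasp_force: 33.8
```

```bash
python3 look.py s3
```

```text
walnut 550 [0.6136 0.2632 0.2041] n [0.903 0.429 0.042] incl 2.4 z [0.1194 0.2837] bbox [389  75  20  70]
{'t': np.float64(7.05), 'eef_pos': array([0.595, 0.282, 0.254]), 'wrist_force': array([-9.52 , -4.626,  6.158]), 'grasp_force': np.float64(34.176), 'width': np.float64(0.12)}
```

View pics/s3.png

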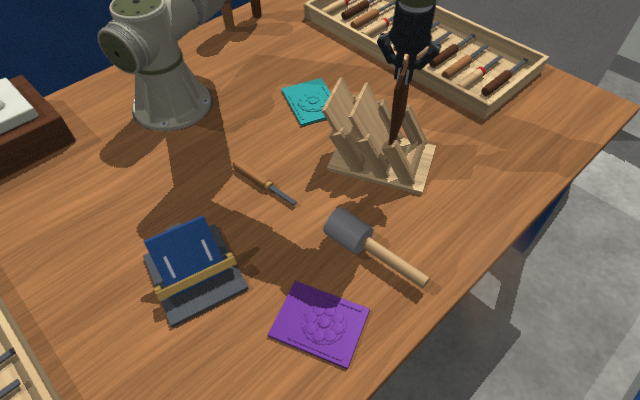

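The panel now hangs upright in the grip, seen edge-on at about (402,105), with its bottom still at the groove mouth. The pale panels have not moved. Next I'll lift it clear.

>>> apply_moves(plan=[[[0,-0.03,-0.03],0,0],[[0,-0.04,-0.1],0,0],[[0,-0.04,-0.2],0,0],[[0,-0.04,-0.35],0,0],[[0,-0.04,-0.5],0,0],[[0,-0.04,-0.65],0,0],[[0,-0.04,-0.8],0,0],[[0,-0.04,-0.9],0,0],[[0,-0.04,-0.9],0,0]])

```text
t: 7.8
eef_pos: [0.5942, 0.2817, 0.3663]
tcp_rot: [1.656, 2.666, 0.006]
wrist_force: [0.6, 0.7, -0.9]
width: 0.11
grasp_force: 35.4
```

```bash
python3 look.py s4
python3 - <<'E'
from h import *
# stand: brass ledge and board edges from first scene & top views
B=None
for n in("scene0","top0"):
    c=dict(np.load(n+".npz"));P=cloud(c);F=c["frame"].astype(int);b,g,r=F[...,0],F[...,1],F[...,2]
    blue=(b>1.5*r)&(b>1.3*g)&(P[...,2]>.02)&(P[...,2]<.25)&(P[...,1]<0)&(P[...,0]>.3)&(P[...,0]<.8)
    m,nn,Q=plane(P[blue]); a=np.radians(-13.8)
    X=np.array([np.cos(a)*np.cos(np.radians(35)),np.sin(a)*np.cos(np.radians(35)),np.sin(np.radians(35))])
    Y=np.array([-np.sin(a),np.cos(a),0]); Z=np.cross(X,Y)
    q=Q@np.c_[X,Y,Z]; print(n,"x plane",q[:,0].mean(),q[:,0].std(),"y",np.percentile(q[:,1],[1,50,99]),"z",np.percentile(q[:,2],[.5,99.5]))
    br=(r>130)&(g>100)&(b<.55*r)&(P[...,2]>.02)&(np.linalg.norm(P-m,axis=-1)<.16)
    br=cv2.morphologyEx(br.astype(np.uint8),cv2.MORPH_OPEN,np.ones((2,2)))>0
    br&=np.nan_to_num(np.abs((P@X)-q[:,0].mean()))<.06
    D=P[br]@np.c_[X,Y,Z]-[q[:,0].mean(),q[:,1].mean(),0]
    print(" brass",len(D),np.round(np.percentile(D,[2,25,50,75,98],axis=0),4).tolist())
E
```

```text
walnut 690 [0.6107 0.2604 0.3143] n [0.902 0.431 0.015] incl 0.9 z [0.2313 0.3952] bbox [392  24  23  86]
{'t': np.float64(7.85), 'eef_pos': array([0.594, 0.282, 0.364]), 'wrist_force': array([-0.38 ,  1.022, -1.593]), 'grasp_force': np.float64(35.421), 'width': np.float64(0.111)}
scene0 x plane 0.5105644952266418 0.0012069228415957636 y [-0.2027641  -0.14452183 -0.08188559] z [-0.33138321 -0.19854119]
 brass 106 [[nan, nan, nan], [nan, nan, nan], [nan, nan, nan], [nan, nan, nan], [nan, nan, nan]]
top0 x plane 0.5108363044568566 0.0007199326089144935 y [-0.20198756 -0.14168428 -0.08011781] z [-0.30520789 -0.19681686]
 brass 684 [[nan, nan, nan], [nan, nan, nan], [nan, nan, nan], [nan, nan, nan], [nan, nan, nan]]
```

>>> apply_moves(plan=[[[-0.25,-0.14,0],0,0],[[-0.5,-0.28,0],0,0],[[-0.75,-0.41,0],0,0],[[-1,-0.55,0],0,0]])

```text
t: 8.18
eef_pos: [0.587, 0.1437, 0.3612]
tcp_rot: [-1.655, -2.668, 0.002]
wrist_force: [0.4, -0.1, -1.7]
width: 0.113
grasp_force: 35.4
```

>>> apply_moves(plan=[[[-0.25,-0.14,0],0,0],[[-0.5,-0.28,0],0,0],[[-0.75,-0.41,0],0,0],[[-1,-0.55,0],0,0]])

```text
t: 8.52
eef_pos: [0.5809, 0.0064, 0.3615]
tcp_rot: [-1.656, -2.668, 0.001]
wrist_force: [0.0, -0.0, -1.4]
width: 0.11
grasp_force: 35.5
```

>>> apply_moves(plan=[[[-0.25,-0.14,0],0,0],[[-0.5,-0.28,0],0,0],[[-0.75,-0.41,0],0,0],[[-1,-0.55,0],0,0]])

```text
t: 8.85
eef_pos: [0.575, -0.1303, 0.3616]
tcp_rot: [-1.657, -2.667, 0.0]
wrist_force: [1.0, 0.3, -1.9]
width: 0.109
grasp_force: 35.5
```

>>> apply_moves(plan=[[[-0.1,-0.06,0],-0.07,0],[[-0.2,-0.11,0],-0.14,0],[[-0.3,-0.17,0],-0.21,0],[[-0.4,-0.22,0],-0.28,0],[[-0.5,-0.28,0],-0.35,0],[[-0.6,-0.33,0],-0.42,0],[[-0.7,-0.39,0],-0.49,0],[[-0.8,-0.44,0],-0.56,0],[[-0.9,-0.5,0],-0.63,0],[[-1,-0.55,0],-0.7,0],[[-1,-0.55,0],-0.77,0],[[-1,-0.55,0],-0.8,0],[[-1,-0.55,0],-0.8,0]])

```text
t: 9.93
eef_pos: [0.5694, -0.2659, 0.3612]
tcp_rot: [0.228, -3.131, -0.002]
wrist_force: [-0.8, 0.1, -1.6]
width: 0.11
grasp_force: 35.4
```

>>> apply_moves(plan=[[[0,0,0],-0.07,0],[[0,0,0],-0.14,0],[[0,0,0],-0.21,0],[[0,0,0],-0.28,0],[[0,0,0],-0.35,0],[[0,0,0],-0.42,0],[[0,0,0],-0.49,0],[[0,0,0],-0.56,0],[[0,0,0],-0.63,0],[[0,0,0],-0.7,0],[[0,0,0],-0.754,0],[[0,0,0],-0.754,0],[[0,0,0],-0.754,0]])

```text
t: 11.02
eef_pos: [0.5697, -0.2654, 0.3621]
tcp_rot: [1.934, -2.476, -0.002]
wrist_force: [-0.4, 0.7, -1.3]
width: 0.11
grasp_force: 35.4
```

```bash
python3 look.py s5
python3 - <<'E'
from plant import bot
from h import *
s=bot.observe(); Rt=R.from_rotvec(s["tcp_rot"]).as_matrix(); print("tool y",np.round(Rt[:,1],4),np.degrees(np.arctan2(Rt[1,1],Rt[0,1])),"z",np.round(Rt[:,2],3))
a=np.radians(-13.8);h=np.array([np.cos(a),np.sin(a)]);v=np.array([-np.sin(a),np.cos(a)]); p=s["eef_pos"]
print("H,Y,z",p[:2]@h,p[:2]@v,p[2],"q",np.round(s["qpos"],2))
X=np.r_[h*np.cos(np.radians(35)),np.sin(np.radians(35))];Y=np.r_[v,0];Z=np.cross(X,Y);M=np.c_[X,Y,Z];O=np.array([.5107,-.1418,-.337])
np.savez("board.npz",M=M,O=O)
c=bot.read_camera("top")
for n,c in(("scene0",dict(np.load("scene0.npz"))),("top0",dict(np.load("top0.npz")))):
    P=cloud(c);D=P@M-O;F=c["frame"].astype(int);b,g,r=F[...,0],F[...,1],F[...,2]
    br=(r>110)&(b<.6*r)&(np.nan_to_num(np.abs(D).max(-1),nan=9)<.12)&(P[...,2]>.02)&(D[...,0]>-.01)&(D[...,0]<.04)&(D[...,2]>.005)&(D[...,2]<.08)
    d=D[br]; print(n,len(d),np.round(np.percentile(d,[1,10,25,50,75,90,99],axis=0),4).tolist())
    for lo,hi in((.0,.006),(.006,.012),(.012,.017),(.017,.022),(.022,.03)):
        e=d[(d[:,0]>lo)&(d[:,0]<hi)&(abs(d[:,1])<.06)]; print("  x",lo,hi,len(e),np.round(np.percentile(e[:,2],[10,50,90]),4) if len(e) else'')
# panel in wrist frame lateral centre
c=dict(np.load("s5.npz"));P=cloud(c);F=c["frame"].astype(int);r,g=F[...,2],F[...,1]
q=(P-p)@Rt
k=(r<120)&(r>1.25*g)&(np.nan_to_num(abs(q[...,1]),nan=9)<.02)&(abs(q[...,0])<.1)&(q[...,2]>.005)&(q[...,2]<.2)
d=q[k];print("panel in tool",len(d),np.round(np.percentile(d,[1,50,99],axis=0),4).tolist())
m,nn,_=plane(d);print(m,nn)
E
```

```text
walnut 3677 [ 0.574  -0.268   0.3206] n [-0.97   0.241  0.006] incl 0.3 z [0.2243 0.3912] bbox [115 146 107  98]
{'t': np.float64(11.067), 'eef_pos': array([ 0.57 , -0.266,  0.362]), 'wrist_force': array([ 0.583,  0.877, -1.019]), 'grasp_force': np.float64(35.449), 'width': np.float64(0.106)}
tool y [-9.703e-01  2.419e-01  8.000e-04] 166.00350434369315 z [-0.001  0.    -1.   ]
H,Y,z 0.6166044443116855 -0.12194261361338869 0.36227403104554406 q [-0.56  0.45  0.56  1.69 -0.   -1.89]
scene0 752 [[0.0027, -0.0818, 0.0227], [0.0211, -0.0723, 0.0249], [0.0239, -0.0477, 0.028], [0.0255, -0.0046, 0.0328], [0.0267, 0.0403, 0.0372], [0.0279, 0.0686, 0.039], [0.0295, 0.0805, 0.0419]]
  x 0.0 0.006 3 [0.0308 0.0313 0.0314]
  x 0.006 0.012 0 
  x 0.012 0.017 0 
  x 0.017 0.022 17 [0.037  0.038  0.0392]
  x 0.022 0.03 483 [0.0248 0.0317 0.0382]
top0 911 [[0.0002, -0.0842, 0.0224], [0.0037, -0.0732, 0.0264], [0.0081, -0.047, 0.0285], [0.0189, -0.0041, 0.0319], [0.0255, 0.0404, 0.0378], [0.0267, 0.0667, 0.04], [0.0279, 0.081, 0.0429]]
  x 0.0 0.006 110 [0.0269 0.029  0.0313]
  x 0.006 0.012 131 [0.0267 0.0288 0.0319]
  x 0.012 0.017 41 [0.0264 0.0295 0.0323]
  x 0.017 0.022 84 [0.0356 0.0375 0.0397]
  x 0.022 0.03 254 [0.0244 0.0342 0.0396]
panel in tool 3550 [[-0.0638, -0.0101, 0.0059], [0.0023, -0.005, 0.0627], [0.063, -0.0025, 0.1387]]
[ 0.00124924 -0.00517211  0.06709679] [-9.60833169e-04 -9.99960391e-01  8.84834502e-03]
```

View pics/s5.png

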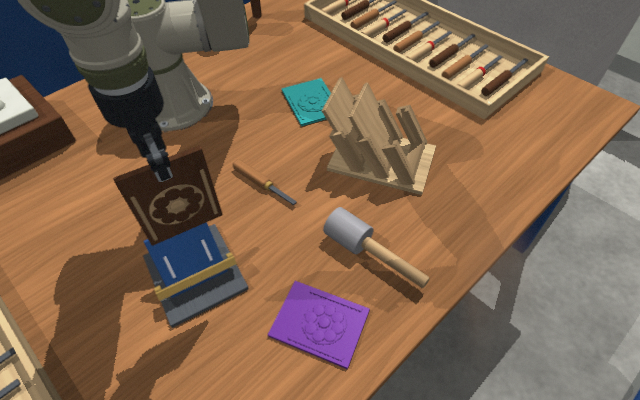

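The picture shows the carved face outward (rosette at about (177,203)), with the panel above the stand. The brass ledge measures about 29 mm up the board. I'll set the grip to 20 N and go down to the board.

>>> apply_moves(plan=[[[0.08,0.1,0.2],0,0],[[0.167,0.2,0.4],0,0],[[0.167,0.33,0.6],0,0],[[0.167,0.33,0.8],0,0],[[0.167,0.33,0.9],0,0],[[0.167,0.33,0.95],0,0],[[0.167,0.33,1.0],0,0],[[0.167,0.33,1.0],0,0]], newtons=20)

```text
t: 11.78
eef_pos: [0.5266, -0.2757, 0.242]
tcp_rot: [1.937, -2.473, -0.001]
wrist_force: [0.0, -0.2, -1.6]
width: 0.108
grasp_force: 35.4
```

```bash
cat > st.py <<'E'
from plant import bot
from h import *
import sys
s=bot.observe();p=s["eef_pos"];a=np.radians(-13.8);h=np.array([np.cos(a),np.sin(a)]);v=np.array([-np.sin(a),np.cos(a)])
print("H,Y,z",np.round([p[:2]@h,p[:2]@v,p[2]],4),"F_H,F_Y,F_z",np.round([s["wrist_force"][:2]@h,s["wrist_force"][:2]@v,s["wrist_force"][2]],1),"w",s["width"]*85,"g",s["grasp_force"],"t",s["t"])
b=np.load("board.npz")
for n in sys.argv[1:]:
    c=bot.read_camera(n);P=cloud(c);D=P@b["M"]-b["O"];F=c["frame"].astype(int);r,g=F[...,2],F[...,1]
    k=(r>1.1*g)&(np.nan_to_num(np.abs(D[...,0]),nan=9)<.2)&(abs(D[...,1])<.075)&(D[...,2]>0.0)&(D[...,2]<.3)&(P[...,2]<p[2]-.012)&(P[...,2]>.035)&(D[...,0]>.004)&(r<150)
    k=cv2.morphologyEx(k.astype(np.uint8),cv2.MORPH_OPEN,np.ones((3,3)))
    nl,lab,st,_=cv2.connectedComponentsWithStats(k);d=D[lab==1+st[1:,4].argmax()]
    m,nn,Q=plane(d); nn*=np.sign(nn[0])
    print(n,len(Q),"phi",np.round(np.degrees(np.arctan2(-nn[2],nn[0])),1),"yaw",np.round(np.degrees(nn[1]),1),"mean",np.round(m,4),"y",np.round(np.percentile(Q[:,1],[1,99]),4),"z",np.round(np.percentile(Q[:,2],[.5,99.5]),4))
    cv2.imwrite(f"pics/{n}_{s['t']:.1f}.png",c["frame"])
E
python3 st.py scene
```

```text
H,Y,z [ 0.5771 -0.1421  0.242 ] F_H,F_Y,F_z [ 0.1 -0.2 -1.6] w 9.174342872559512 g 35.407145619392395 t 11.7833
scene 2760 phi 35.8 yaw -0.1 mean [ 0.0651 -0.0017  0.1432] y [-0.063  0.063] z [0.0884 0.1912]
```

>>> apply_moves(plan=[[[0,0,0.09],0,0],[[0,0,0.17],0,0],[[0,0.03,0.2],0,0],[[0,0.06,0.235],0,0],[[0,0.09,0.275],0,0],[[0,0.12,0.315],0,0],[[0,0.12,0.315],0,0]], newtons=20)

```text
t: 12.42
eef_pos: [0.5188, -0.2752, 0.2102]
tcp_rot: [-1.933, 2.465, -0.026]
wrist_force: [9.5, -2.2, 7.3]
width: 0.112
grasp_force: 58.9
```

```bash
python3 st.py scene
```

```text
H,Y,z [ 0.5695 -0.1435  0.2102] F_H,F_Y,F_z [9.7 0.2 7.3] w 9.539879178172981 g 58.948460100218654 t 12.4167
scene 2768 phi 31.8 yaw 0.1 mean [ 0.0451 -0.0025  0.1171] y [-0.0641  0.0619] z [0.0601 0.168 ]
```

>>> apply_moves(plan=[[[0,-0.02,-0.02],0,0],[[0,-0.04,-0.03],0,0],[[0,-0.06,0.0],0,0],[[0,-0.085,0.035],0,0],[[0,-0.11,0.07],0,0],[[0,-0.135,0.105],0,0],[[0,-0.16,0.14],0,0],[[0,-0.16,0.14],0,0]])

```text
t: 13.13
eef_pos: [0.5356, -0.2791, 0.1915]
tcp_rot: [-1.935, 2.469, -0.017]
wrist_force: [5.7, -1.6, 4.1]
width: 0.111
grasp_force: 44.9
```

```bash
python3 st.py scene
```

```text
H,Y,z [ 0.5867 -0.1433  0.1915] F_H,F_Y,F_z [ 5.9 -0.2  4.1] w 9.445897023239914 g 44.94709655511542 t 13.1333
scene 2691 phi 32.8 yaw 0.1 mean [ 0.0468 -0.0027  0.0927] y [-0.0638  0.0619] z [0.0369 0.143 ]
```

>>> apply_moves(plan=[[[0,-0.012,0.014],0,0],[[0,-0.024,0.028],0,0],[[0,-0.03,0.042],0,0],[[0,-0.03,0.042],0,0]])

```text
t: 13.52
eef_pos: [0.539, -0.28, 0.187]
tcp_rot: [-1.935, 2.469, -0.017]
wrist_force: [4.2, -1.5, 6.6]
width: 0.114
grasp_force: 43.5
```

```bash
python3 st.py
```

```text
H,Y,z [ 0.5902 -0.1433  0.187 ] F_H,F_Y,F_z [ 4.5 -0.5  6.6] w 9.724098962390029 g 43.5286545753479 t 13.5167
```

The bottom edge has reached the cushioned ledge. The pads won't give on their own, so I'll open them a little at a time while tilting the panel towards the board.

>>> apply_moves(plan=[[[0,0,0],0,0.125],[[0,0,0],0,0.14],[[0,0.01,0],0,0.155],[[0,0.02,0],0,0.17],[[0,0.04,0],0,0.185],[[0,0.06,0],0,0.2],[[0,0.08,0],0,0.21],[[0,0.1,0],0,0.22],[[0,0.12,0],0,0.225],[[0,0.12,0],0,0.225]])

```text
t: 14.35
eef_pos: [0.5202, -0.2742, 0.183]
tcp_rot: [1.937, -2.473, -0.001]
wrist_force: [-0.5, 0.6, 0.9]
width: 0.225
grasp_force: 0.0
```

```bash
python3 st.py scene
```

```text
H,Y,z [ 0.5706 -0.1422  0.183 ] F_H,F_Y,F_z [-0.6  0.5  0.9] w 19.162135921747726 g 0.04938162390317302 t 14.35
scene 2938 phi 24.4 yaw 0.1 mean [ 0.0394 -0.0027  0.0927] y [-0.0641  0.062 ] z [0.0367 0.1442]
```

>>> apply_moves(plan=[[[0,0.035,0.01],0,0.24],[[0,0.07,0.02],0,0.25],[[0,0.105,0.03],0,0.265],[[0,0.14,0.04],0,0.275],[[0,0.175,0.05],0,0.285],[[0,0.21,0.06],0,0.3],[[0,0.245,0.075],0,0.31],[[0,0.28,0.09],0,0.325],[[0,0.31,0.105],0,0.34],[[0,0.345,0.12],0,0.35],[[0,0.38,0.135],0,0.365],[[0,0.41,0.15],0,0.38],[[0,0.41,0.15],0,0.38]])

```text
t: 15.48
eef_pos: [0.472, -0.2622, 0.1646]
tcp_rot: [1.937, -2.473, -0.002]
wrist_force: [-1.4, -0.6, 0.0]
width: 0.382
grasp_force: 0.2
```

```bash
python3 st.py scene; ls pics
```

```text
H,Y,z [ 0.5209 -0.142   0.1646] F_H,F_Y,F_z [-1.3 -0.9  0. ] w 32.49424876216513 g 0.18477066652849317 t 15.4833
scene 3353 phi 3.7 yaw 0.1 mean [ 0.0148 -0.0025  0.0958] y [-0.064  0.062] z [0.036  0.1534]
crop.png
s1.png
s2.png
s3.png
s4.png
s5.png
scene0.png
scene_11.8.png
scene_12.4.png
scene_13.1.png
scene_14.3.png
scene_15.5.png
top0.png
w0.png
```

>>> apply_moves(plan=[[[0,0.03,0.02],0,0.395],[[0,0.06,0.04],0,0.41],[[0,0.09,0.05],0,0.42],[[0,0.11,0.05],0,0.42],[[0,0.12,0.05],0,0.42],[[0,0.13,0.05],0,0.42],[[0,0.13,0.05],0,0.42]])

```text
t: 16.12
eef_pos: [0.4578, -0.2589, 0.1592]
tcp_rot: [-1.938, 2.473, -0.001]
wrist_force: [0.3, 0.6, -0.1]
width: 0.415
grasp_force: 0.0
```

```bash
python3 st.py scene
```

```text
H,Y,z [ 0.5063 -0.1422  0.1592] F_H,F_Y,F_z [ 0.2  0.6 -0.1] w 35.23741185656441 g 0.0 t 16.1167
scene 3227 phi 0.8 yaw 0.2 mean [ 0.0114 -0.0023  0.0939] y [-0.0641  0.0621] z [0.0359 0.1509]
```

>>> apply_moves(plan=[[[0,0.01,0],0,0.42],[[0,0.02,0],0,0.42],[[0,0.03,0],0,0.42],[[0,0.03,0],0,0.42]])

```text
t: 16.5
eef_pos: [0.4547, -0.2582, 0.1593]
tcp_rot: [-1.938, 2.472, -0.002]
wrist_force: [1.1, 0.0, 0.4]
width: 0.423
grasp_force: 0.7
```

>>> apply_moves(plan=[[[0,0.01,0],0,0.42],[[0,0.02,0],0,0.42],[[0,0.03,0],0,0.42],[[0,0.03,0],0,0.42]])

```text
t: 16.83
eef_pos: [0.4523, -0.2577, 0.1597]
tcp_rot: [-1.937, 2.471, -0.005]
wrist_force: [5.5, -0.0, 0.0]
width: 0.421
grasp_force: 2.1
```

>>> apply_moves(plan=[[[0,0,0],0,0.42],[[0,0,0],0,0.42],[[0,0,0],0,0.42],[[0,0,0],0,0.42]])

```text
t: 17.17
eef_pos: [0.4523, -0.2577, 0.1598]
tcp_rot: [-1.937, 2.471, -0.005]
wrist_force: [5.4, -0.7, -0.6]
width: 0.42
grasp_force: 2.1
```

```bash
python3 st.py scene
```

```text
H,Y,z [ 0.5007 -0.1424  0.1598] F_H,F_Y,F_z [ 5.4  0.6 -0.6] w 35.710286986028954 g 2.1451935658114962 t 17.1667
scene 3816 phi -5.0 yaw 0.2 mean [ 0.0156 -0.0019  0.0911] y [-0.0648  0.063 ] z [0.0224 0.1523]
```

>>> apply_moves(plan=[[[0,-0.015,0],0,0.42],[[0,-0.03,0],0,0.42],[[0,-0.045,0],0,0.44],[[0,-0.06,0],0,0.47],[[0,-0.06,0],0,0.5],[[0,-0.06,0],0,0.55],[[0,-0.06,0],0,0.6],[[0,-0.06,0],0,0.6]])

```text
t: 17.88
eef_pos: [0.4577, -0.2588, 0.159]
tcp_rot: [1.938, -2.473, -0.0]
wrist_force: [-0.6, -1.0, -0.0]
width: 0.602
grasp_force: 0.0
```

```bash
python3 st.py scene
```

```text
H,Y,z [ 0.5062 -0.1421  0.159 ] F_H,F_Y,F_z [-0.4 -1.1 -0. ] w 51.15200106578283 g 0.0 t 17.8833
scene 3761 phi -5.1 yaw 0.1 mean [ 0.0156 -0.0021  0.0899] y [-0.0643  0.0628] z [0.0222 0.1512]
```

>>> apply_moves(plan=[[[0,0,-0.1],0,0.6],[[0,0,-0.25],0,0.6],[[0,0,-0.45],0,0.6],[[0,0,-0.65],0,0.5],[[0,0,-0.85],0,0.3],[[0,-0.3,-0.85],0,0],[[0,-0.6,-0.85],0,0],[[0,-0.95,-0.85],0,0],[[0,-0.95,-0.85],0,0],[[0,-0.95,-0.85],0,0]])

```text
t: 18.77
eef_pos: [0.5698, -0.2864, 0.258]
tcp_rot: [1.938, -2.471, -0.006]
wrist_force: [-0.7, 0.2, 0.1]
width: -0.001
grasp_force: 0.0
```

>>> apply_moves(plan=[[[0,0,0.3],0,0],[[0,0,0.5],0,0],[[0,0,0.65],0,0],[[0,0,0.8],0,0],[[0,0,0.95],0,0],[[0,0,0.95],0,0]])

```text
t: 19.27
eef_pos: [0.5653, -0.2845, 0.144]
tcp_rot: [1.936, -2.471, -0.009]
wrist_force: [-1.2, 1.1, -0.1]
width: 0.003
grasp_force: 0.0
```

>>> apply_moves(plan=[[[0,0,0.1],0,0],[[0,0,0.2],0,0],[[0,0,0.3],0,0],[[0,0,0.4],0,0],[[0,0,0.42],0,0],[[0,0,0.42],0,0]])

```text
t: 19.77
eef_pos: [0.5677, -0.2858, 0.0973]
tcp_rot: [1.937, -2.473, -0.001]
wrist_force: [0.4, -0.7, 0.1]
width: 0.001
grasp_force: 0.0
```

```bash
python3 st.py scene top
```

```text
H,Y,z [ 0.6195 -0.1422  0.0973] F_H,F_Y,F_z [ 0.5 -0.6  0.1] w 0.06626176201215114 g 0.0 t 19.7667
scene 907 phi -15.7 yaw -0.5 mean [ 0.0222 -0.0186  0.0399] y [-0.0725  0.0721] z [0.0213 0.0713]
top 185 phi -3.0 yaw 0.3 mean [0.0167 0.0283 0.052 ] y [-0.0103  0.0638] z [0.0364 0.0721]
```

>>> apply_moves(plan=[[[0,0.03,0],0,0],[[0,0.06,0],0,0],[[0,0.09,0],0,0],[[0,0.12,0],0,0],[[0,0.14,0],0,0],[[0,0.16,0],0,0],[[0,0.16,0],0,0]])

```text
t: 20.45
eef_pos: [0.5494, -0.2814, 0.0967]
tcp_rot: [1.938, -2.473, -0.0]
wrist_force: [-1.4, -1.1, 0.6]
width: 0.001
grasp_force: 0.0
```

>>> apply_moves(plan=[[[0,0.01,0],0,0],[[0,0.02,0],0,0],[[0,0.03,0],0,0],[[0,0.04,0],0,0],[[0,0.04,0],0,0]])

```text
t: 20.87
eef_pos: [0.545, -0.2803, 0.0966]
tcp_rot: [1.938, -2.473, -0.0]
wrist_force: [-0.1, 0.4, -0.9]
width: -0.004
grasp_force: 0.0
```

>>> apply_moves(plan=[[[0,0.01,0],0,0],[[0,0.02,0],0,0],[[0,0.03,0],0,0],[[0,0.04,0],0,0],[[0,0.04,0],0,0]])

```text
t: 21.28
eef_pos: [0.5403, -0.2792, 0.0967]
tcp_rot: [1.938, -2.473, -0.0]
wrist_force: [0.8, -0.0, -0.8]
width: -0.001
grasp_force: 0.0
```

```bash
python3 st.py scene
```

```text
H,Y,z [ 0.5913 -0.1423  0.0967] F_H,F_Y,F_z [ 0.7  0.2 -0.8] w -0.12307210217411184 g 0.0 t 21.2833
scene 1498 phi -16.2 yaw 0.0 mean [ 0.0201 -0.0028  0.0453] y [-0.0717  0.0687] z [0.0213 0.0714]
```

```bash
python3 -c "
import cv2,glob
f=sorted(glob.glob('pics/scene_21*.png'))[-1];i=cv2.imread(f)[130:330,90:290];cv2.imwrite('pics/c2.png',cv2.resize(i,(600,600)))"
```

```text
(no output)
```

View pics/c2.png

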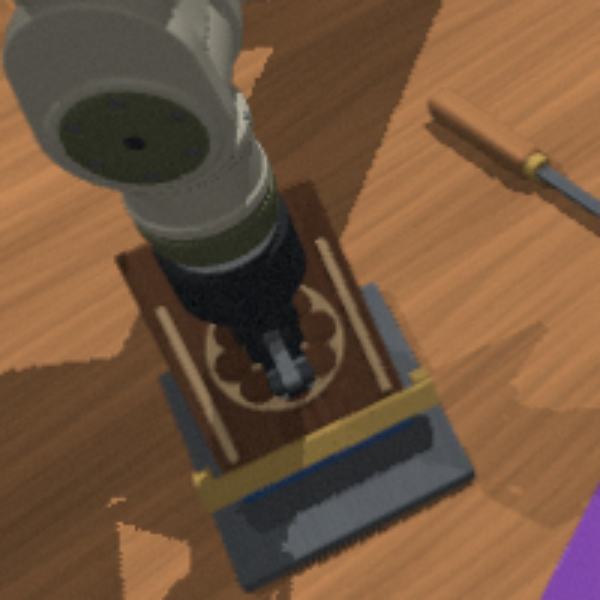

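The crop shows the panel behind the brass lip, between the end stops at (205,490) and (425,385). The shut fingertips are at about (290,375), in front of the rosette. I'll keep pushing gently.

>>> apply_moves(plan=[[[0,0.01,0],0,0],[[0,0.02,0],0,0],[[0,0.03,0],0,0],[[0,0.04,0],0,0],[[0,0.04,0],0,0]])

```text
t: 21.75
eef_pos: [0.5356, -0.278, 0.0966]
tcp_rot: [1.938, -2.473, -0.0]
wrist_force: [0.7, -0.3, -0.4]
width: 0.005
grasp_force: 0.0
```

>>> apply_moves(plan=[[[0,0.01,0],0,0],[[0,0.02,0],0,0],[[0,0.02,0],0,0],[[0,0.02,0],0,0]])

```text
t: 22.08
eef_pos: [0.5335, -0.2775, 0.0967]
tcp_rot: [1.938, -2.473, 0.0]
wrist_force: [0.2, -0.5, -0.5]
width: 0.002
grasp_force: 0.0
```

>>> apply_moves(plan=[[[0,0.01,0],0,0],[[0,0.02,0],0,0],[[0,0.03,0],0,0],[[0,0.03,0],0,0]])

```text
t: 22.42
eef_pos: [0.5298, -0.2766, 0.0967]
tcp_rot: [1.938, -2.473, -0.0]
wrist_force: [-0.3, -0.9, -0.8]
width: -0.0
grasp_force: 0.0
```

>>> apply_moves(plan=[[[0,0.01,0],0,0],[[0,0.02,0],0,0],[[0,0.02,0],0,0],[[0,0.02,0],0,0]])

```text
t: 22.75
eef_pos: [0.5277, -0.2761, 0.0967]
tcp_rot: [1.938, -2.473, 0.0]
wrist_force: [-0.3, -0.2, -0.7]
width: -0.005
grasp_force: 0.0
```

```bash
cat > fit.py <<'E'
from plant import bot
from h import *
b=np.load("board.npz");c=bot.read_camera("scene");D=cloud(c)@b["M"]-b["O"]
for s in(-1,1,0):
    y=D[...,1]*s if s else abs(D[...,1])
    k=(y>.03)&(y<.06)&(D[...,0]>.002)&(D[...,0]<.035)&(D[...,2]>.045)&(D[...,2]<.195);d=D[k]
    p=np.polyfit(d[:,2],d[:,0],1)
    for _ in range(4):
        e=d[:,0]-np.polyval(p,d[:,2]);d=d[abs(e)<.0025];p=np.polyfit(d[:,2],d[:,0],1)
    print(s,len(d),"phi",np.degrees(np.arctan(p[0])).round(2),"outer x at z.03,.1",np.polyval(p,[.03,.1]).round(4))
E
python3 fit.py
```

```text
-1 813 phi -4.47 outer x at z.03,.1 [0.0192 0.0137]
1 775 phi -4.48 outer x at z.03,.1 [0.019  0.0136]
0 1588 phi -4.49 outer x at z.03,.1 [0.0191 0.0136]
```

>>> apply_moves(plan=[[[0,0.01,0],0,0],[[0,0.02,0],0,0],[[0,0.03,0],0,0],[[0,0.03,0],0,0]])

```text
t: 23.13
eef_pos: [0.5243, -0.2753, 0.0968]
tcp_rot: [-1.938, 2.473, -0.001]
wrist_force: [1.6, -0.8, 0.3]
width: 0.002
grasp_force: 0.5
```

```bash
python3 st.py; python3 fit.py
```

```text
H,Y,z [ 0.5749 -0.1423  0.0968] F_H,F_Y,F_z [ 1.8 -0.4  0.3] w 0.19798735009084695 g 0.4711653431877494 t 23.1333
-1 831 phi -1.22 outer x at z.03,.1 [0.013  0.0115]
1 780 phi -1.22 outer x at z.03,.1 [0.0128 0.0113]
0 1601 phi -1.21 outer x at z.03,.1 [0.0129 0.0114]
```

>>> apply_moves(plan=[[[0,0.008,0],0,0],[[0,0.016,0],0,0],[[0,0.025,0],0,0],[[0,0.025,0],0,0]])

```text
t: 23.52
eef_pos: [0.523, -0.2751, 0.0974]
tcp_rot: [-1.937, 2.471, -0.005]
wrist_force: [5.2, -0.8, 0.1]
width: 0.002
grasp_force: 2.2
```

```bash
python3 st.py; python3 fit.py
```

```text
H,Y,z [ 0.5735 -0.1424  0.0974] F_H,F_Y,F_z [5.2 0.4 0.1] w 0.1710268553322937 g 2.1715099085122347 t 23.5167
-1 807 phi -0.24 outer x at z.03,.1 [0.0111 0.0108]
1 757 phi -0.05 outer x at z.03,.1 [0.0106 0.0105]
0 1550 phi -0.16 outer x at z.03,.1 [0.0108 0.0106]
```

The panel is now flat, within about 0.2°. Backing the arm away.

>>> apply_moves(plan=[[[0,-0.02,0],0,0],[[0,-0.05,0],0,0],[[0,-0.15,0],0,0],[[0,-0.35,0],0,0],[[0,-0.4,-0.2],0,0],[[0,-0.4,-0.5],0,0],[[0,-0.4,-0.8],0,0],[[0,-0.4,-1],0,0],[[0,-0.4,-1],0,0],[[0,-0.4,-1],0,0]])

```text
t: 24.4
eef_pos: [0.5685, -0.2864, 0.2183]
tcp_rot: [-1.938, 2.472, -0.004]
wrist_force: [-0.7, -0.8, -0.8]
width: -0.001
grasp_force: 0.0
```

```bash
python3 st.py scene; python3 fit.py
```

```text
H,Y,z [ 0.6204 -0.1426  0.2183] F_H,F_Y,F_z [-0.5 -1.  -0.8] w -0.05404015016245411 g 0.0 t 24.4
scene 3892 phi -0.2 yaw 0.1 mean [ 0.0108 -0.0026  0.1139] y [-0.0645  0.0622] z [0.0362 0.1988]
-1 955 phi -0.34 outer x at z.03,.1 [0.0113 0.0109]
1 868 phi -0.26 outer x at z.03,.1 [0.0109 0.0106]
0 1824 phi -0.28 outer x at z.03,.1 [0.0111 0.0107]
```

The panel is flat, centred to about 1 mm, and released. Handing in.

```bash
python3 -c "
from plant import bot
print(bot.finish_job())"
```

```text
the job is handed in; nothing more can be done
None
```

The walnut panel is on the blue copy stand and the job is handed in. It rests on the brass ledge between the stops, carved face outward and top edge up; the last camera check put it flat to within about 0.3° and centred to about 1 mm. No verdict came back. My push with the finger levered the panel's bottom edge out to the lip for a few seconds, and I pressed it flat again before letting go.

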